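# Slide the weighing plate over the board's edge and set it on the scale

## Task

The thin dark steel weighing plate lies flat on the white foam-backed board, too thin to pick up there: slide it, pressing lightly from above with the closed fingertips (the board must never feel more than about 12 N), out over the board's front edge until a good 30 mm of it overhangs, still lying flat on the board. Then take it by the overhanging end and set it gently, straight and level, between the two low rails of the scale's pan, centred to within a centimetre or so, and let go. Do not drop it on the table and leave the other things where they stand.

Things in the scene. Friction and masses are not known exactly. Their poses are not given: they have to be found in the camera images.
- plate_mid (a point): centre (half-way up) of the dark steel plate, a loose flat bar 140 mm long (its x), 50 mm wide (its y) and 3 mm thick, about 0.14 to 0.2 kg. It starts flat on the board, its length roughly across the front edge (within 0.15 rad of the board's x). Steel slides on the board with a good deal of friction, but less than under the fingertips: with a light pressing force of 6 to 9 N the plate goes with the fingertips, with too little it slips under them
- plate_front (a point): middle of the plate's short edge nearer the board's front edge: 70 mm from plate_mid along the plate's -x, half-way up; axes as the plate's
- board_edge (a point): middle of the board's front upper edge (the edge facing the robot), 50 mm above the table, fixed. x points inward over the board (level), y along the edge, z up. The board is 240 mm deep (x) and 200 mm wide (y), fixed to the table: a hard white top 10 mm thick over a slightly narrower base. Open table lies before the edge; only a block 18 mm tall may stand nearby
- pan_seat (a point): centre of the upper face of the scale's pan, about 85 mm above the table; x along the rails, y across them. The pan is 60 mm long (x) and 74 mm wide (y) with two rails 7 mm high and 6 mm thick along its long sides, 62 mm apart inside, so that the 50 mm wide plate lies between them and sticks out 40 mm at either end. The pan is sprung: it sinks about 1 mm per 1.5 N, at most 8 mm. The white scale body below it, fixed to the table, is 150 (x) by 130 (y) mm and 50 mm tall
- plate: the same steel plate, origin at the centre of its underside, axes as plate_mid
- board: the board, origin at the centre of its underside, 120 mm behind the front edge; axes as board_edge. Its top is hinged along the front edge over soft foam: pressed, it tips down at the back, about 11 N m per rad, up to 0.1 rad (about 1 N per mm where the plate lies at first), and gives 1 mm per 8 N everywhere; so the height to press at changes along the way: go by the force felt
- scale: the scale with its pan, fixed, origin at the centre of its underside on the table, below pan_seat
- jar: bystander, leave alone: small amber glass jar, 36 mm across, 45 mm tall, standing on a rear corner of the board; origin at the centre of its underside
- pig_b: bystander, leave alone: ceramic model pig about 70 mm long, 45 mm tall; origin at the centre of its underside
- beaker: bystander, leave alone: white plastic cup, 70 mm across, 85 mm tall; origin at the centre of its underside
- knife: bystander, leave alone: spatula lying flat; origin at the centre of its underside
- tin: bystander, leave alone: aluminium can with a paper band, 60 mm across, 75 mm tall; origin at the centre of its underside
- puck: bystander, leave alone: low round wooden block, 56 mm across, 18 mm tall; origin at the centre of its underside
There are look-alikes about, which are no part of the job. What is meant by the plate is not turquoise, and is the larger of those in its own colour.

How it is judged:
By the outcome, as a careful person would: the job done as asked, in the order asked, and still so for the second after the job is handed in, with the robot touching nothing.
It also fails if it takes over 72 s, if anything falls off the work surface, if the arm or the gripper's body presses on something with over 40 N, if the wrist force passes 120 N, or if a joint passes its speed limit or range.

## Robot

A 7-joint arm with a two-finger parallel gripper is mounted at the origin on the work surface. World frame = base frame: x ahead of the robot, y to its left, z up, the work surface at z = 0. Lengths are in m, angles in rad, forces in N, time in s.
With the tool pointing down it reaches from about 0.425 to 0.925 m from the base axis. Payload 6.8 kg.
Tool frame: the origin (TCP) lies on the centre line of the jaws, within the pads' length; the fingertips stand bot.tip_reach ahead of it and the grasp point (between the pads) lies 3 mm ahead of it (bot.tip_reach is the distance from the TCP to the fingertips, in m); z points along the fingers, y is the line along which they close (so a half turn about z gives the same grasp; the last joint's range is limited). The gripper opens to 85 mm and grips with 20 to 120 N. Pads are 22 mm wide; open, the fingers measure 114 mm over their backs; the gripper's body (76 mm by 85 mm) begins 54 mm behind the grasp point. The pads swing forward as they close: fully open they stand 13 mm farther back than shut.
Start: joints at [-1.417, 0.477, 0.022, 1.555, -0.011, 1.109, -0.083], TCP at [0.175, 0.652, 0.253] pointing down, gripper open.
Joint ranges: [-2.96, 2.96], [-0.34, 2.1], [-1.41, 1.46], [0.24, 2.44], [-1.37, 4.51], [0.17, 1.92], [-2.96, 2.96]. Speed limits (rad/s): [2.39, 2.39, 3.14, 3.14, 3.14, 3.14, 3.14].

## Interface

Orientations are given as a unit quaternion [w, x, y, z].
In Python, from station import bot gives the robot as it stands.
- The arm moves only by the tool jog_arm, never from a script. Its argument "deltas" is a list of rows, each a list of 7 numbers: the shift along the world's x, y, z in m, then the turn, a rotation vector about the world's x, y, z in rad, then the opening, from 0 (shut) to 1 (fully open). In form: [[x, y, z, rx, ry, rz, grip], ...]. A call has 1 to 10 rows; each row shifts and turns the commanded pose from where the row before left it; what a row does not reach is not made up. A row lasts 1/10 s, in which the tool goes at most 50 mm and 8.59 degrees, less where a joint would pass 70% of its speed; a pose out of reach is approached as far as the arm can. A call with a gripper value outside its range is refused whole. The fingers move at their own pace and stop on an object; "newtons" is the grip in N (left out, the last holds). Time passes only in rows, so rows that do not move let the fingers close. It gives the time, the measured TCP pose, the force, the opening and the grip force at its end, in the units of the state.
- bot.get_obs(): the state, without advancing time (a new reading comes with each control period).
- bot.read_camera(name): name is "scene" or "top" or "wrist"; returns a dict with "img" (420x560x3 uint8, red, green, blue), "K" (3x3 intrinsics, pixels), "eye" and "attitude" of the camera in the world. Camera axes: x right, y down, z forward; pixel columns grow to the right and rows downward; lengths in m; the calibration is good to about 2 mm. A picture is of the moment at which its call begins. There is no depth.
- bot.hand_in(): hands the job in; it is judged then, once.
The state is a dict: "t": time; "q": joint angles; "joint_vel": joint speeds; "joint_torque": joint torques, N m; "eef_pos": TCP position; "tool_rot": TCP orientation; "contact_force": force on the tool from outside, world axes, zero at the start; "torque": the same for the moment, N m; "gripper_width": opening from 0.0 (shut) to 1.0 (fully open); "grasp_force": force on a finger pad.
Only numpy, scipy, OpenCV 4.12 (cv2) and the standard library are available. Lean on these libraries where they do the work, as an engineer would, in place of code of your own. Each camera call takes 0.05 s, during which the arm holds its last target. There are 200 camera calls.

## Working session

There is one attempt and no reset: what is moved stays moved. The work goes in short steps, Python scripts to look and compute and a tool call to move; the robot and the scene stay as the last step left them, time stands still between calls to the robot, and variables do not carry over. Pictures are saved under pics/ and viewed, at most 10 in all, crops included, and the job is handed in when it is done.

Besides the shell and the picture viewer there is one more tool, called as name([rows], argument=value, ...), one row to a line, values as JSON. jog_arm: Moves the arm, as the interface text tells. Its arguments: {"type":"object","properties":{"deltas":{"type":"array"},"newtons":{"type":"number"}},"required":["deltas"]}

```bash
mkdir -p pics; cat > h.py <<'E'
import numpy as np, cv2
from scipy.spatial.transform import Rotation as R
from station import bot
def cam(n,save=None):
    c=bot.read_camera(n)
    if save: cv2.imwrite('pics/'+save,cv2.cvtColor(c['img'],cv2.COLOR_RGB2BGR))
    return c
def rot(c):
    a=np.array(c['attitude'],float)
    return a if a.shape==(3,3) else R.from_quat(a,scalar_first=True).as_matrix()
def ray(c,uv):
    uv=np.atleast_2d(uv).astype(float)
    d=np.c_[uv,np.ones(len(uv))]@np.linalg.inv(c['K']).T
    return d@rot(c).T
def onz(c,uv,z):
    d=ray(c,uv); e=np.array(c['eye']); return e+d*((z-e[2])/d[:,2])[:,None]
E
python3 - <<'E'
from h import *
a=cam('scene')['img'];b=cam('top')['img']
for n in('scene','top'):
    c=cam(n,n+'.png'); print(n,c['eye'],c['attitude'],c['K'])
print(bot.get_obs(),bot.tip_reach)
E
```

```text
scene [1.16625725 0.31087294 0.78038174] [-0.21481709  0.48824471  0.77911169 -0.32932612] [[444.78110446   0.         276.30077888]
 [  0.         444.78110446 201.4816338 ]
 [  0.           0.           1.        ]]
top [ 0.33315212 -0.00299054  1.27618286] [-0.04843918  0.71294448 -0.6978266   0.04900876] [[451.35803596   0.         281.36756295]
 [  0.         451.35803596 210.00983491]
 [  0.           0.           1.        ]]
{'t': 0.2, 'q': array([-1.41713497,  0.47750308,  0.02237323,  1.55601674, -0.01149934,
        1.1093252 , -0.08311958]), 'joint_vel': array([ 2.71628780e-04, -3.58200819e-03,  3.08571804e-05, -2.42734861e-03,
        7.88089371e-04, -1.63167978e-04, -1.45924600e-03]), 'joint_torque': array([ 7.49222418e-04, -5.96277666e+01,  1.60695836e+00, -2.81178135e+01,
        1.24529132e-02,  7.10800319e-03, -1.98651821e-05]), 'eef_pos': array([0.17460392, 0.65168897, 0.25270912]), 'tool_rot': array([-3.15551842e-05,  1.30518702e-01,  9.91445688e-01, -5.61058817e-04]), 'contact_force': array([ 0.06807423, -0.38140241, -0.33754578]), 'torque': array([ 0.01599098, -0.00056837,  0.01152138]), 'grasp_force': 0.0, 'gripper_width': 1.0035551647593042} 0.022
```

View pics/top.png

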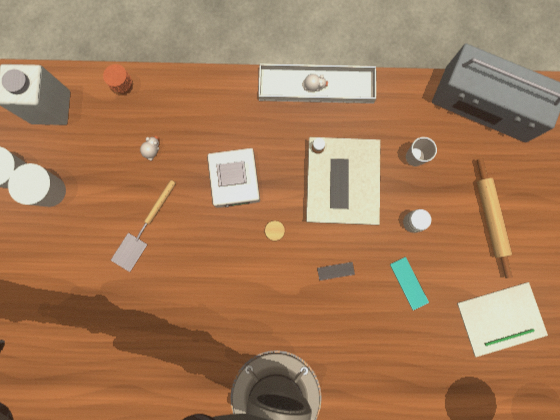

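View pics/scene.png

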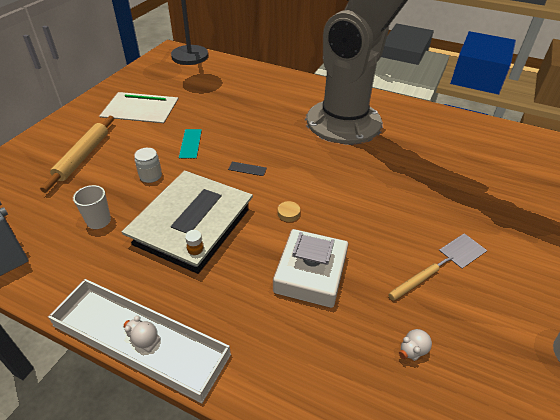

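Candidates for the plate in the top picture are the dark bar on the board (340,184), the smaller dark notched bar on the table (336,271) and the turquoise bar (409,284). I choose the one on the board because it is dark and the larger of the two. The board spans (308,138) to (380,224), with its front edge at the bottom, and the jar stands at (319,145). The scale is at (233,177) with its pan at (232,174). The puck is at (275,231).

```bash
python3 - <<'E'
from h import *
c=cam('top');im=c['img'];hsv=cv2.cvtColor(im,cv2.COLOR_RGB2HSV)
def rect(mask,box,z,name):
    m=np.zeros_like(mask);x0,y0,x1,y1=box;m[y0:y1,x0:x1]=mask[y0:y1,x0:x1]
    k=max(cv2.findContours(m,cv2.RETR_EXTERNAL,cv2.CHAIN_APPROX_NONE)[0],key=cv2.contourArea)
    p=onz(c,cv2.boxPoints(cv2.minAreaRect(k)),z)
    print(name,'ctr',p.mean(0).round(4),'\n',p[:,:2].round(4).tolist(),[np.linalg.norm(p[i]-p[i-1]).round(4) for i in(1,2)],np.degrees(np.arctan2(*(p[1]-p[0])[[1,0]])).round(2))
dark=(hsv[...,2]<90).astype('uint8')*255
rect(dark,(322,150,360,215),.053,'plate')
white=((hsv[...,1]<70)&(hsv[...,2]>140)).astype('uint8')*255
white=cv2.morphologyEx(white,cv2.MORPH_CLOSE,np.ones((9,9)))
rect(white,(295,125,395,235),.05,'board')
rect(white,(195,140,268,215),.05,'scale')
p=cv2.resize(np.hstack([im[120:240,200:280],im[120:240,300:390]]),None,fx=4.5,fy=4.5,interpolation=cv2.INTER_CUBIC)
cv2.imwrite('pics/crop.png',p[...,::-1])
print(onz(c,[[275,231]],.018))
E
```

```text
Traceback (most recent call last):
ValueError: max() iterable argument is empty
```

```bash
cat > m.py <<'E'
from h import *
c=cam('top');im=c['img'];hsv=cv2.cvtColor(im,cv2.COLOR_RGB2HSV)
def rect(mask,box,z,name):
    m=np.zeros_like(mask);x0,y0,x1,y1=box;m[y0:y1,x0:x1]=mask[y0:y1,x0:x1]
    ks=cv2.findContours(m,cv2.RETR_EXTERNAL,cv2.CHAIN_APPROX_NONE)[0]
    if not ks: print(name,'none');return
    k=max(ks,key=cv2.contourArea)
    p=onz(c,cv2.boxPoints(cv2.minAreaRect(k)),z)
    print(name,'ctr',p.mean(0).round(4),'\n',p[:,:2].round(4).tolist(),[np.linalg.norm(p[i]-p[i-1]).round(4) for i in(1,2)],np.degrees(np.arctan2(*(p[1]-p[0])[[1,0]])).round(2))
for u,v in[(340,184),(365,184),(340,215),(215,190),(232,174),(300,184),(255,190)]: print((u,v),im[v,u],hsv[v,u])
rect((hsv[...,2]<120).astype('uint8')*255,(322,150,360,215),.053,'plate')
white=((hsv[...,1]<90)&(hsv[...,2]>130)).astype('uint8')*255
white=cv2.morphologyEx(white,cv2.MORPH_CLOSE,np.ones((9,9)))
rect(white,(295,125,395,235),.05,'board')
rect(white,(195,140,268,215),.05,'scale')
p=cv2.resize(np.hstack([im[120:240,200:280],im[120:240,300:390]]),None,fx=4.5,fy=4.5,interpolation=cv2.INTER_CUBIC)
cv2.imwrite('pics/crop.png',p[...,::-1])
print(onz(c,[[275,231]],.018))
E
python3 m.py
```

```text
(340, 184) [111 103  96] [ 14  34 111]
(365, 184) [226 223 194] [ 27  36 226]
(340, 215) [224 224 193] [ 30  35 224]
(215, 190) [225 226 223] [ 40   3 226]
(232, 174) [194 182 176] [ 10  24 194]
(300, 184) [160 107  70] [ 12 143 160]
(255, 190) [226 228 228] [ 90   2 228]
plate ctr [ 0.5821 -0.1582  0.053 ] 
 [[0.649, -0.1343], [0.65, -0.1816], [0.5151, -0.1817], [0.5141, -0.1352]] [np.float64(0.0473), np.float64(0.1349)] -88.75
board ctr [ 0.5914 -0.1727  0.05  ] 
 [[0.4714, -0.0688], [0.7136, -0.0732], [0.7113, -0.2793], [0.4692, -0.2695]] [np.float64(0.2423), np.float64(0.2061)] -1.04
scale ctr [0.5928 0.1342 0.05  ] 
 [[0.6594, 0.2115], [0.6791, 0.0812], [0.5259, 0.058], [0.5069, 0.1862]] [np.float64(0.1318), np.float64(0.1549)] -81.4
[[0.44816738 0.01440011 0.018     ]]
```

View pics/crop.png

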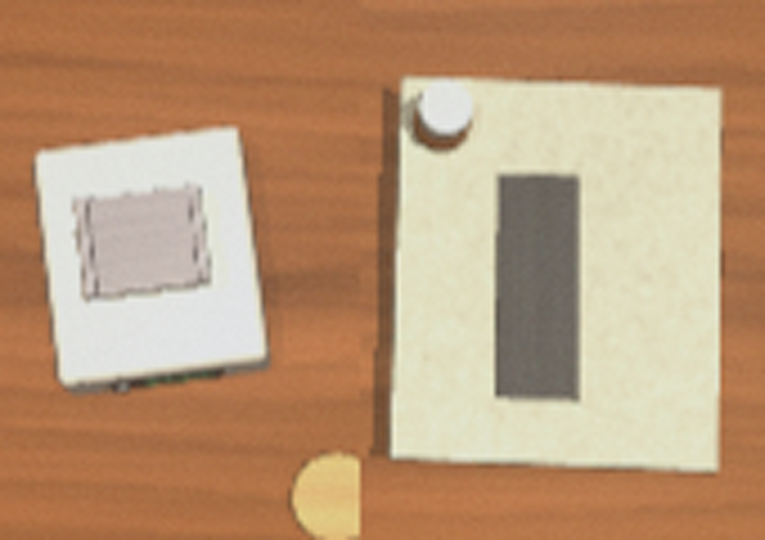

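The crop confirms the choice: a plain dark bar on the board, nearly aligned with the board's x. The scale pan's rails run along the scale's length, yawed about +8°. Moving in now.

jog_arm([
  [0.03,-0.04,0,0,0,0.0131,0],
  [0.03,-0.04,0,0,0,0.0131,0],
  [0.03,-0.04,0,0,0,0.0131,0],
  [0.03,-0.04,0,0,0,0.0131,0],
  [0.03,-0.04,0,0,0,0.0131,0],
  [0.03,-0.04,0,0,0,0.0131,0],
  [0.03,-0.04,0,0,0,0.0131,0],
  [0.03,-0.04,0,0,0,0.0131,0],
  [0.03,-0.04,0,0,0,0.0131,0],
  [0.03,-0.04,0,0,0,0.0131,0],
])

```text
t: 1.3
eef_pos: [0.4756, 0.2503, 0.2536]
tool_rot: [0.0, 0.065, 0.998, 0.0]
contact_force: [0.9, 0.4, -0.7]
gripper_width: -0.003
grasp_force: 0.0
```

jog_arm([
  [0.0105,-0.041,0,0,0,0.0131,0],
  [0.0105,-0.041,0,0,0,0.0131,0],
  [0.0105,-0.041,0,0,0,0.0131,0],
  [0.0105,-0.041,0,0,0,0.0131,0],
  [0.0105,-0.041,0,0,0,0.0131,0],
  [0.0105,-0.041,0,0,0,0.0131,0],
  [0.0105,-0.041,0,0,0,0.0131,0],
  [0.0105,-0.041,0,0,0,0.0131,0],
  [0.0105,-0.041,0,0,0,0.0131,0],
  [0.0105,-0.041,0,0,0,0.0131,0],
])

```text
t: 2.3
eef_pos: [0.58, -0.1595, 0.2534]
tool_rot: [0.0, -0.001, 1.0, 0.0]
contact_force: [0.5, -0.1, -0.2]
gripper_width: -0.001
grasp_force: 0.0
```

jog_arm([
  [0,0,-0.03,0,0,0,0],
  [0,0,-0.03,0,0,0,0],
  [0,0,-0.02,0,0,0,0],
  [0,0,0,0,0,0,0],
  [0,0,0,0,0,0,0],
])

```text
t: 2.8
eef_pos: [0.5799, -0.158, 0.1737]
tool_rot: [-0.0, -0.0, 1.0, -0.0]
contact_force: [0.2, 0.5, 0.7]
gripper_width: -0.001
grasp_force: 0.0
```

```bash
python3 - <<'E'
from h import *
c=cam('wrist','w1.png');o=bot.get_obs()
print(o['eef_pos'],R.from_quat(o['tool_rot'],scalar_first=True).as_matrix().round(3),c['eye'],rot(c).round(3),c['K'][0,0],o['contact_force'],o['t'])
E
```

```text
[ 0.58042176 -0.15817453  0.1744702 ] [[-1.    -0.     0.002]
 [-0.     1.    -0.   ]
 [-0.002 -0.    -1.   ]] [ 0.50783062 -0.15828982  0.29431462] [[-0.     0.959  0.284]
 [ 1.     0.    -0.   ]
 [-0.     0.284 -0.959]] 346.5371756445144 [ 0.85459199 -0.61904883  0.22444148] 2.85
```

View pics/w1.png

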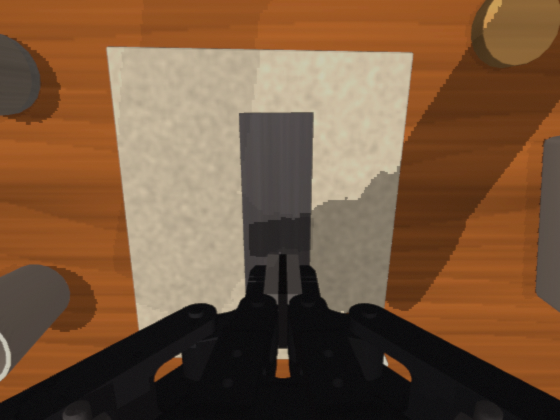

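The wrist picture shows the plate's front edge at row 113 (columns 240–313) and the board's front edge at rows 47–53 (columns 109–412). The fingertips are over the plate near its middle line.

```bash
python3 - <<'E'
from h import *
c=cam('wrist')
print(onz(c,[[240,113],[313,113],[245,220],[311,220]],.053).round(4))
print(onz(c,[[109,47],[412,53]],.05).round(4))
print(bot.get_obs()['eef_pos'])
E
```

```text
[[ 0.5126 -0.1869  0.053 ]
 [ 0.5126 -0.1378  0.053 ]
 [ 0.5884 -0.1859  0.053 ]
 [ 0.5884 -0.1374  0.053 ]]
[[ 0.4715 -0.2707  0.05  ]
 [ 0.475  -0.0742  0.05  ]]
[ 0.5806535  -0.15819476  0.17481415]
```

jog_arm([
  [0,0.0,-0.03,0,0,0,0],
  [0,0,-0.03,0,0,0,0],
  [0,0,-0.015,0,0,0,0],
  [0,0,-0.01,0,0,0,0],
  [0,0,-0.007,0,0,0,0],
  [0,0,0,0,0,0,0],
])

```text
t: 3.5
eef_pos: [0.5799, -0.1581, 0.0813]
tool_rot: [0.0, -0.0, 1.0, -0.0]
contact_force: [0.1, 0.9, 0.3]
gripper_width: 0.001
grasp_force: 0.0
```

jog_arm([
  [0,-0.004,-0.003,0,0,0,0],
  [0,0,-0.003,0,0,0,0],
  [0,0,-0.002,0,0,0,0],
  [0,0,-0.002,0,0,0,0],
  [0,0,0,0,0,0,0],
])

```text
t: 4.0
eef_pos: [0.5801, -0.1625, 0.0716]
tool_rot: [0.001, 0.0, 1.0, -0.0]
contact_force: [0.3, -1.8, 2.9]
gripper_width: -0.001
grasp_force: 1.6
```

jog_arm([
  [0,0,-0.002,0,0,0,0],
  [0,0,-0.0015,0,0,0,0],
  [0,0,0,0,0,0,0],
])

```text
t: 4.3
eef_pos: [0.58, -0.1625, 0.0682]
tool_rot: [0.0, 0.0, 1.0, -0.0]
contact_force: [-1.0, -1.9, 6.7]
gripper_width: 0.001
grasp_force: 3.1
```

jog_arm([
  [0,0,-0.0008,0,0,0,0],
  [-0.004,0,0.0005,0,0,0,0],
  [-0.004,0,0.0005,0,0,0,0],
  [-0.004,0,0.0005,0,0,0,0],
])

```text
t: 4.7
eef_pos: [0.5705, -0.1618, 0.0698]
tool_rot: [0.003, -0.0, 1.0, -0.0]
contact_force: [4.0, 0.2, 4.9]
gripper_width: -0.0
grasp_force: 2.9
```

jog_arm([
  [0,0,-0.0015,0,0,0,0],
  [0,0,0,0,0,0,0],
])

```text
t: 4.9
eef_pos: [0.57, -0.1618, 0.0683]
tool_rot: [0.002, -0.0, 1.0, -0.0]
contact_force: [2.2, -0.6, 7.6]
gripper_width: -0.001
grasp_force: 3.9
```

```bash
cat > p.py <<'E'
from h import *
c=cam('wrist');im=c['img'];v=cv2.cvtColor(im,cv2.COLOR_RGB2HSV)
# board/plate boundary along plate centre line: dark->bright step going up
g=v[:,255:300].mean(1)[:,2]
s=v[:,255:300].mean(1)[:,1]
d=np.diff(g); rows=[i for i in range(5,240) if abs(d[i])>25]
print('steps',[(i,int(d[i]),onz(c,[[277,i+1]],.0515)[0,0].round(4)) for i in rows])
for r in (rows[:1] or [113]): pass
o=bot.get_obs();print(o['eef_pos'].round(4),o['contact_force'].round(2),o['t'])
E
python3 p.py
```

```text
steps [(32, 29, np.float64(0.4727)), (115, -70, np.float64(0.5014))]
[ 0.57   -0.1618  0.0683] [2.39 0.54 7.3 ] 4.95
```

jog_arm([
  [-0.004,0,0.0003,0,0,0,0],
  [-0.004,0,0.0004,0,0,0,0],
  [-0.004,0,0.0004,0,0,0,0],
  [-0.004,0,0.0004,0,0,0,0],
])

```text
t: 5.35
eef_pos: [0.5553, -0.1618, 0.0702]
tool_rot: [0.004, -0.001, 1.0, -0.0]
contact_force: [5.0, 0.0, 6.7]
gripper_width: 0.002
grasp_force: 3.7
```

jog_arm([
  [-0.004,0,0.0001,0,0,0,0],
  [-0.004,0,0.0003,0,0,0,0],
  [-0.004,0,0.0003,0,0,0,0],
  [-0.004,0,0.0003,0,0,0,0],
])

```text
t: 5.75
eef_pos: [0.5396, -0.1619, 0.0714]
tool_rot: [0.004, -0.001, 1.0, -0.0]
contact_force: [5.4, 0.1, 7.8]
gripper_width: 0.0
grasp_force: 4.2
```

jog_arm([
  [-0.004,0,0.0003,0,0,0,0],
  [-0.004,0,0.0003,0,0,0,0],
  [-0.004,0,0.0003,0,0,0,0],
])

```text
t: 6.05
eef_pos: [0.5277, -0.1619, 0.0723]
tool_rot: [0.004, -0.001, 1.0, -0.0]
contact_force: [5.0, -0.2, 8.8]
gripper_width: -0.001
grasp_force: 4.3
```

```bash
python3 p.py
```

```text
steps [(115, -47, np.float64(0.4593)), (116, -39, np.float64(0.4597))]
[ 0.5269 -0.162   0.0723] [4.84 0.29 9.09] 6.1
```

jog_arm([
  [-0.004,0,0.0005,0,0,0,0],
  [-0.004,0,0.0004,0,0,0,0],
  [-0.004,0,0.0003,0,0,0,0],
])

```text
t: 6.4
eef_pos: [0.5154, -0.1619, 0.0733]
tool_rot: [0.004, -0.001, 1.0, -0.0]
contact_force: [5.6, -1.1, 7.1]
gripper_width: 0.002
grasp_force: 3.9
```

jog_arm([
  [-0.004,0,0.0001,0,0,0,0],
  [-0.004,0,0.0002,0,0,0,0],
  [-0.003,0,0.0001,0,0,0,0],
])

```text
t: 6.7
eef_pos: [0.5043, -0.162, 0.0737]
tool_rot: [0.004, -0.0, 1.0, -0.0]
contact_force: [4.0, 0.0, 8.6]
gripper_width: 0.005
grasp_force: 4.1
```

jog_arm([
  [-0.003,0,0.0003,0,0,0,0],
  [-0.003,0,0.0001,0,0,0,0],
  [0,0,0,0,0,0,0],
])

```text
t: 7.0
eef_pos: [0.4976, -0.162, 0.0739]
tool_rot: [0.003, -0.0, 1.0, -0.0]
contact_force: [3.0, 0.7, 8.1]
gripper_width: -0.002
grasp_force: 4.1
```

```bash
python3 p.py
```

```text
steps [(115, -69, np.float64(0.4292)), (116, -27, np.float64(0.4296))]
[ 0.4976 -0.162   0.0739] [ 3.72 -0.24  8.64] 7.05
```

jog_arm([
  [0,0,0.005,0,0,0,0],
  [0,0,0.01,0,0,0,0],
  [0,0,0.03,0,0,0,0],
  [0,0,0.03,0,0,0,0],
  [0,0,0.03,0,0,0,0.3],
  [-0.01,0,0,0,0,0,1],
  [-0.01,0,0,0,0,0,1],
  [-0.01,0,0,0,0,0,1],
  [-0.01,0,0,0,0,0,1],
  [-0.0,0,0,0,0,0,1],
])

```text
t: 8.05
eef_pos: [0.4523, -0.162, 0.1765]
tool_rot: [-0.001, 0.0, 1.0, 0.0]
contact_force: [0.6, -0.2, 0.3]
gripper_width: 0.994
grasp_force: 0.0
```

```bash
python3 - <<'E'
from h import *
c=cam('wrist');cv2.imwrite('pics/w2.png',c['img'][...,::-1])
t=cam('top')['img'][120:260,200:400]
s=cam('scene')['img'][130:330,100:380]
cv2.imwrite('pics/w2.png',np.hstack([c['img'],cv2.resize(s,(240,172)).repeat(1,0) if 0 else np.vstack([cv2.resize(t,(240,168)),cv2.resize(s,(240,172)),np.zeros((80,240,3),'uint8')])])[...,::-1])
o=bot.get_obs();print(o['eef_pos'],o['contact_force'],o['gripper_width'],o['t'],c['eye'])
E
```

```text
[ 0.45484614 -0.1619178   0.17721287] [-0.50429233  0.48609197 -0.22202606] 1.0007203833414373 8.2 [ 0.38055535 -0.16222887  0.29732543]
```

View pics/w2.png

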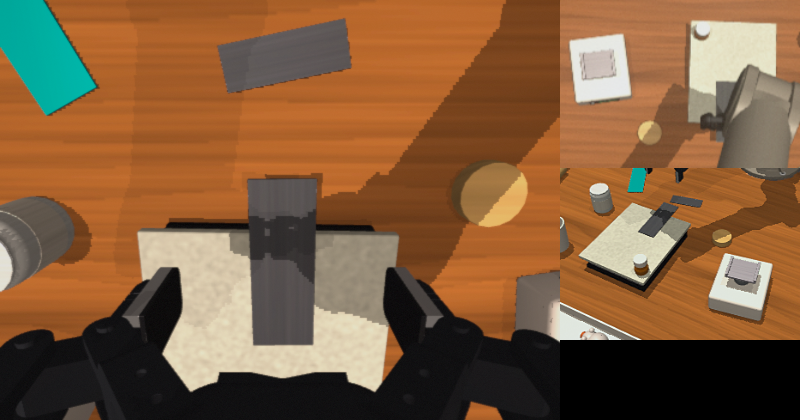

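The plate overhangs the front edge. Its front corners are at (248,179) and (317,179), its rear corners at (253,345) and (313,345), and the board edge runs from (137,231) to (399,234). It lies straight and flat.

```bash
python3 - <<'E'
from h import *
c=cam('wrist')
print(onz(c,[[248,179],[317,179],[253,345],[313,345]],.053).round(4))
print(onz(c,[[137,231],[399,234]],.05).round(4));print(bot.get_obs()['eef_pos'])
E
```

```text
[[ 0.4325 -0.1868  0.053 ]
 [ 0.4325 -0.1373  0.053 ]
 [ 0.5731 -0.1866  0.053 ]
 [ 0.5731 -0.1366  0.053 ]]
[[ 0.4733 -0.2726  0.05  ]
 [ 0.4757 -0.0733  0.05  ]]
[ 0.45506075 -0.16194467  0.17729391]
```

jog_arm([
  [-0.004,0,-0.03,0,0,0,1],
  [0,0,-0.03,0,0,0,1],
  [0,0,-0.03,0,0,0,1],
  [0,0,-0.02,0,0,0,1],
  [0,0,-0.012,0,0,0,1],
  [0,0,-0.005,0,0,0,1],
  [0,0,0,0,0,0,0.7],
  [0,0,0,0,0,0,0.7],
], newtons=80)

```text
t: 9.05
eef_pos: [0.4514, -0.1622, 0.0511]
tool_rot: [0.001, -0.0, 1.0, -0.0]
contact_force: [-1.0, 0.1, -0.3]
gripper_width: 0.709
grasp_force: 0.0
```

jog_arm([
  [0,0,0,0,0,0,0.6],
  [0,0,0,0,0,0,0.5],
  [0,0,0,0,0,0,0.4],
  [0,0,0,0,0,0,0.4],
  [0,0,0,0,0,0,0.4],
], newtons=80)

```text
t: 9.55
eef_pos: [0.4514, -0.1621, 0.0508]
tool_rot: [0.001, -0.0, 1.0, -0.0]
contact_force: [0.3, 0.4, 5.7]
gripper_width: 0.552
grasp_force: 81.3
```

jog_arm([
  [0,0,0.003,0,0,0,0.4],
  [0,0,0.005,0,0,0,0.4],
  [0,0,0.007,0,0,0,0.4],
  [0,0,0,0,0,0,0.4],
])

```text
t: 9.95
eef_pos: [0.4508, -0.1621, 0.0661]
tool_rot: [0.0, -0.0, 1.0, -0.0]
contact_force: [0.5, 0.1, -1.1]
gripper_width: 0.55
grasp_force: 82.2
```

```bash
python3 - <<'E'
from h import *
c=cam('wrist');s=cam('scene')['img'][130:280,120:320]
cv2.imwrite('pics/w3.png',np.hstack([c['img'][:,100:460],cv2.resize(s,(440,330)).__class__ and np.vstack([cv2.resize(s,(440,330)),np.zeros((90,440,3),'uint8')])])[...,::-1])
o=bot.get_obs();print(o['eef_pos'],o['contact_force'],o['torque'],o['gripper_width'],o['grasp_force'],o['t'])
E
```

```text
[ 0.45066863 -0.16190664  0.06557646] [ 0.28296707  0.13045241 -1.63405838] [-0.00815754  0.02738499 -0.02246324] 0.553121071641565 82.21631169319153 10.05
```

View pics/w3.png

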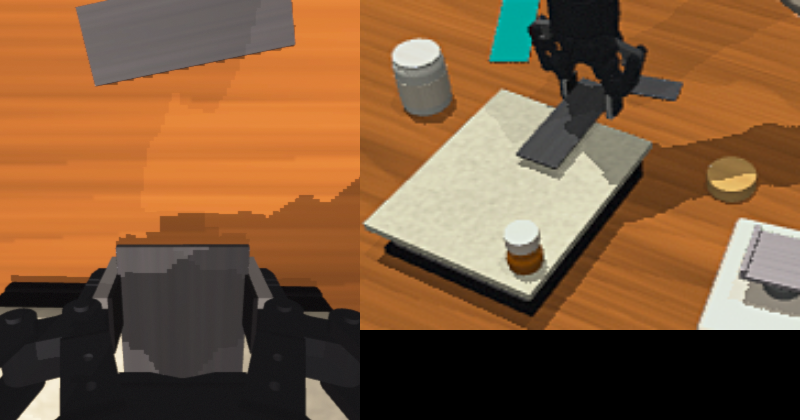

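The plate is gripped by its overhanging end and lifted, and looks level: front edge at row 245 in the wrist view, clear of the board in the scene view. Next I lift it higher and measure the pan.

jog_arm([
  [0,0,0.02,0,0,0,0.4],
  [0,0,0.03,0,0,0,0.4],
  [0,0,0.03,0,0,0,0.4],
  [0,0,0.02,0,0,0,0.4],
  [0,0,0,0,0,0,0.4],
])

```text
t: 10.55
eef_pos: [0.4522, -0.1624, 0.1675]
tool_rot: [0.002, -0.0, 1.0, -0.0]
contact_force: [0.0, -0.2, -2.0]
gripper_width: 0.552
grasp_force: 82.6
```

```bash
python3 - <<'E'
from h import *
c=cam('top');im=c['img'];g=cv2.cvtColor(im,cv2.COLOR_RGB2GRAY)
m=np.zeros_like(g);m[150:192,212:252]=(g[150:192,212:252]<212)*255
m=cv2.morphologyEx(m,cv2.MORPH_CLOSE,np.ones((3,3)))
k=max(cv2.findContours(m,cv2.RETR_EXTERNAL,cv2.CHAIN_APPROX_NONE)[0],key=cv2.contourArea)
print(cv2.minAreaRect(k));p=onz(c,cv2.boxPoints(cv2.minAreaRect(k)),.09);print(p.round(4),p.mean(0))
d=[p[(i+1)%4]-p[i] for i in range(4)];print([(np.linalg.norm(x).round(4),np.degrees(np.arctan2(x[1],x[0])).round(1)) for x in d])
s=cam('scene');o=bot.get_obs();print(o['eef_pos'],o['gripper_width'])
def proj(c,P):
    q=(np.array(P)-c['eye'])@rot(c)@c['K'].T; return q[:,:2]/q[:,2:]
x,y,z=o['eef_pos'];print(proj(s,[[x+.122,y-.025,z],[x+.122,y+.025,z]]),onz(c,[[0,0]],0)[0,:0])
i=s['img'];print(proj(s,[p.mean(0)]))
S=cv2.resize(i[40:190,100:260],None,fx=3,fy=3); T=cv2.resize(i[215:285,275:360],None,fx=3.7,fy=3.7)
C=np.zeros((450,800,3),'uint8');C[:450,:480]=S;C[:T.shape[0],482:482+T.shape[1]]=T[:,:318]
cv2.imwrite('pics/s4.png',C[...,::-1])
E
```

```text
((230.94618225097656, 173.56924438476562), (23.69063377380371, 29.27219581604004), 82.87498474121094)
[[0.6199 0.1791 0.09  ]
 [0.6316 0.1014 0.09  ]
 [0.5674 0.0914 0.09  ]
 [0.5558 0.1686 0.09  ]] [0.59366916 0.13513381 0.09      ]
[(np.float64(0.0787), np.float64(-81.4)), (np.float64(0.065), np.float64(-171.2)), (np.float64(0.0781), np.float64(98.5)), (np.float64(0.065), np.float64(9.3))]
[ 0.45041784 -0.16168835  0.16497483] 0.5535434108597983
[[183.67938537 166.81120578]
 [203.30887743 173.42388739]] []
[[315.13539322 245.98697474]]
```

View pics/s4.png

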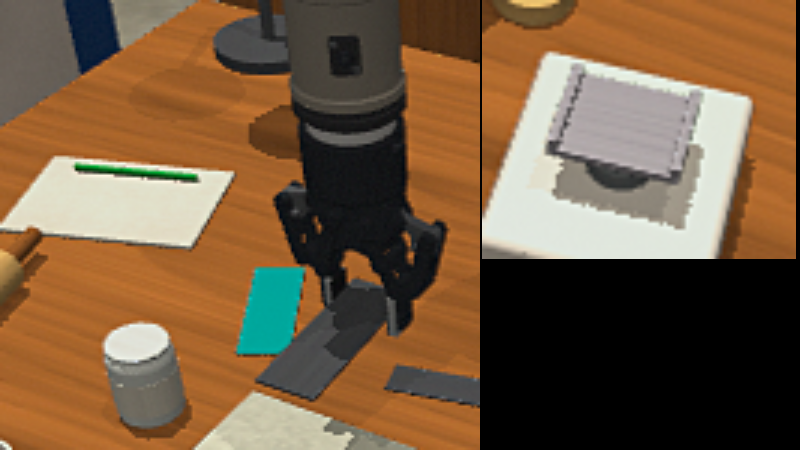

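The plate is level: its far corners sit within 2 px of where a level plate should project, at (186,167) and (205,173) in the full image. The pan is at about (0.594, 0.135), yaw about 8.7°, and its pixel in the scene view (314,248) agrees.

jog_arm([
  [0.0091,0.0289,0,0,0,0.0152,0.4],
  [0.0091,0.0289,0,0,0,0.0152,0.4],
  [0.0091,0.0289,0,0,0,0.0152,0.4],
  [0.0091,0.0289,0,0,0,0.0152,0.4],
  [0.0091,0.0289,0,0,0,0.0152,0.4],
  [0.0091,0.0289,0,0,0,0.0152,0.4],
  [0.0091,0.0289,0,0,0,0.0152,0.4],
  [0.0091,0.0289,0,0,0,0.0152,0.4],
  [0.0091,0.0289,0,0,0,0.0152,0.4],
  [0.0091,0.0289,0,0,0,0.0152,0.4],
])

```text
t: 11.65
eef_pos: [0.5407, 0.128, 0.1632]
tool_rot: [-0.002, -0.076, 0.997, -0.0]
contact_force: [0.1, 0.6, -1.4]
gripper_width: 0.555
grasp_force: 82.6
```

jog_arm([
  [0,0,-0.02,0,0,0,0.4],
  [0,0,-0.02,0,0,0,0.4],
  [0,0,-0.015,0,0,0,0.4],
  [0,0,0,0,0,0,0.4],
  [0,0,0,0,0,0,0.4],
])

```text
t: 12.15
eef_pos: [0.5409, 0.1266, 0.1092]
tool_rot: [-0.001, -0.076, 0.997, -0.0]
contact_force: [0.5, -0.6, -2.5]
gripper_width: 0.556
grasp_force: 82.6
```

```bash
python3 - <<'E'
from h import *
s=cam('scene')['img'][190:310,250:370];t=cam('top')['img'][130:230,180:290]
o=bot.get_obs();print(o['eef_pos'],o['tool_rot'],o['contact_force'],o['t'])
cv2.imwrite('pics/s5.png',np.hstack([cv2.resize(s,(400,400),interpolation=2),cv2.resize(t,(400,400),interpolation=2)])[...,::-1])
E
```

```text
[0.54192807 0.12693421 0.11058445] [ 1.14120412e-04 -7.59012624e-02  9.97115331e-01  3.41168833e-05] [-0.13350633 -0.2822562  -1.96548189] 12.25
```

View pics/s5.png

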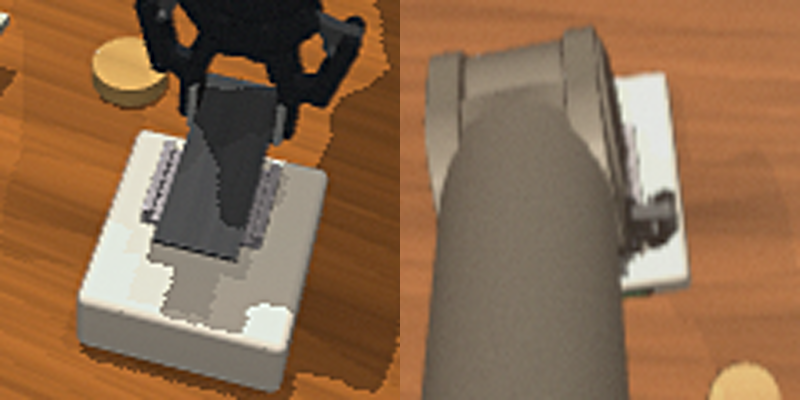

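In the scene view the plate hangs between the pan's rails, which show at about x 160 on the left and 265 on the right, and it is parallel to them. Lowering gently.

jog_arm([
  [0,0,-0.007,0,0,0,0.4],
  [0,0,-0.006,0,0,0,0.4],
  [0,0,-0.005,0,0,0,0.4],
  [0,0,-0.003,0,0,0,0.4],
  [0,0,0,0,0,0,0.4],
])

```text
t: 12.75
eef_pos: [0.5414, 0.1269, 0.0889]
tool_rot: [-0.0, -0.076, 0.997, -0.0]
contact_force: [0.1, -0.1, -1.3]
gripper_width: 0.552
grasp_force: 82.6
```

jog_arm([
  [0,0,-0.001,0,0,0,0.4],
  [0,0,-0.001,0,0,0,0.4],
  [0,0,-0.001,0,0,0,0.4],
  [0,0,0,0,0,0,0.4],
])

```text
t: 13.15
eef_pos: [0.5418, 0.127, 0.0865]
tool_rot: [0.0, -0.076, 0.997, 0.0]
contact_force: [-1.2, -0.6, -1.3]
gripper_width: 0.552
grasp_force: 82.7
```

jog_arm([
  [0,0,-0.001,0,0,0,0.4],
  [0,0,-0.001,0,0,0,0.4],
  [0,0,0,0,0,0,0.4],
  [0,0,0,0,0,0,0.4],
])

```text
t: 13.55
eef_pos: [0.5419, 0.1271, 0.0846]
tool_rot: [0.0, -0.076, 0.997, 0.0]
contact_force: [-1.1, -0.1, 2.1]
gripper_width: 0.552
grasp_force: 82.9
```

jog_arm([
  [0,0,0.0008,0,0,0,0.55],
  [0,0,0,0,0,0,0.56],
  [0,0,0,0,0,0,0.58],
  [0,0,0,0,0,0,0.62],
  [0,0,0,0,0,0,0.7],
  [0,0,0,0,0,0,0.8],
  [0,0,0,0,0,0,0.8],
  [0,0,0,0,0,0,0.8],
], newtons=20)

```text
t: 14.35
eef_pos: [0.5417, 0.127, 0.0852]
tool_rot: [-0.0, -0.076, 0.997, -0.0]
contact_force: [0.3, -0.4, 1.0]
gripper_width: 0.802
grasp_force: 0.0
```

jog_arm([
  [0,0,0.01,0,0,0,0.8],
  [0,0,0.02,0,0,0,0.8],
  [0,0,0.04,0,0,0,0.8],
  [0,0,0.04,0,0,0,0.8],
  [0,0,0.04,0,0,0,0.8],
  [0,-0.04,0.02,0,0,0,0.8],
  [0,-0.05,0,0,0,0,0.8],
  [0,-0.05,0,0,0,0,0.8],
  [0,-0.05,0,0,0,0,0.8],
  [0,0,0,0,0,0,0.8],
])

```text
t: 15.35
eef_pos: [0.5407, -0.0718, 0.2566]
tool_rot: [0.001, -0.07, 0.998, -0.002]
contact_force: [0.2, -0.3, -0.0]
gripper_width: 0.805
grasp_force: 0.0
```

```bash
python3 - <<'E'
from h import *
s=cam('scene')['img'][190:310,250:370];c=cam('top');t=c['img'][130:230,180:290]
o=bot.get_obs();print(o['eef_pos'],o['contact_force'],o['t'])
cv2.imwrite('pics/s6.png',np.hstack([cv2.resize(s,(400,400),interpolation=2),cv2.resize(t,(400,400),interpolation=2)])[...,::-1])
g=cv2.cvtColor(c['img'],cv2.COLOR_RGB2GRAY);m=np.zeros_like(g);m[145:203,214:254]=(g[145:203,214:254]<130)*255
k=max(cv2.findContours(m,cv2.RETR_EXTERNAL,cv2.CHAIN_APPROX_NONE)[0],key=cv2.contourArea)
p=onz(c,cv2.boxPoints(cv2.minAreaRect(k)),.087);print(p.round(4),p.mean(0),cv2.minAreaRect(k))
E
```

```text
[ 0.54148545 -0.0645646   0.25593217] [ 0.63415832  0.50468391 -0.10691897] 15.45
[[0.6578 0.1841 0.087 ]
 [0.6692 0.1256 0.087 ]
 [0.5254 0.0972 0.087 ]
 [0.5144 0.1548 0.087 ]] [0.59172612 0.14041956 0.087     ] ((229.1081085205078, 174.64865112304688), (53.2652702331543, 22.029464721679688), 80.53767395019531)
```

View pics/s6.png

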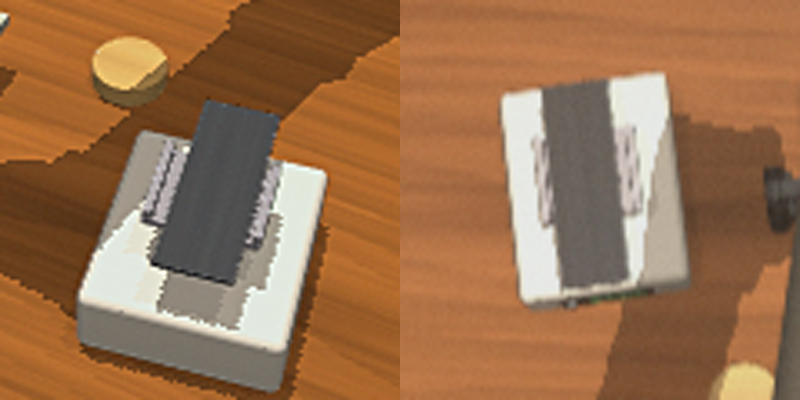

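The plate lies flat between the two rails, with a gap on both sides. One cleaner check of how well it is centred along the rails.

```bash
python3 - <<'E'
from h import *
c=cam('top');hsv=cv2.cvtColor(c['img'],cv2.COLOR_RGB2HSV)
m=np.zeros(hsv.shape[:2],'uint8');a=(slice(140,208),slice(210,256))
m[a]=((hsv[a][...,2]<125)&(hsv[a][...,1]<80))*255
m=cv2.morphologyEx(m,cv2.MORPH_OPEN,np.ones((5,5)))
k=max(cv2.findContours(m,cv2.RETR_EXTERNAL,cv2.CHAIN_APPROX_NONE)[0],key=cv2.contourArea)
r=cv2.minAreaRect(k);p=onz(c,cv2.boxPoints(r),.087);print(r,p.round(4),p.mean(0))
s=cam('scene');g=cv2.cvtColor(s['img'],cv2.COLOR_RGB2HSV);m=np.zeros(g.shape[:2],'uint8');a=(slice(205,285),slice(285,345))
m[a]=(g[a][...,2]<110)&(g[a][...,1]<80);m=cv2.morphologyEx(m*255,cv2.MORPH_OPEN,np.ones((5,5)))
k=max(cv2.findContours(m,cv2.RETR_EXTERNAL,cv2.CHAIN_APPROX_NONE)[0],key=cv2.contourArea)
q=cv2.approxPolyDP(k,4,True)[:,0];w=onz(s,q,.087);print(q.tolist(),w.round(4),w.mean(0))
E
```

```text
((230.2307891845703, 175.84616088867188), (50.11003112792969, 18.109071731567383), 82.87498474121094) [[0.6527 0.1723 0.087 ]
 [0.6601 0.1239 0.087 ]
 [0.524  0.1026 0.087 ]
 [0.5169 0.1502 0.087 ]] [0.58844604 0.13725632 0.087     ]
[[311, 221], [297, 269], [320, 274], [332, 224]] [[0.5293 0.0999 0.087 ]
 [0.6615 0.1246 0.087 ]
 [0.653  0.1693 0.087 ]
 [0.5176 0.1438 0.087 ]] [0.59033834 0.13439188 0.087     ]
```

```bash
python3 -c "
from station import bot
print(bot.hand_in())"
```

```text
the job is handed in; nothing more can be done
None
```

The plate was slid out to about 42 mm of overhang, with the force felt at most about 9 N. It was then gripped by that end and set level between the pan's rails, about 3–5 mm off centre by the cameras. It was let go and the job was handed in at about 15.5 s; the hand-in gave no verdict.

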